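Slide a terminal-strip carrier under the drag spring of a tester and start the test

ROBOT

A 6-joint arm with a two-finger parallel gripper is mounted at the origin on a cart in front of the work surface, level with it; the furniture and walls round the work are solid. World frame = base frame: x ahead of the robot, y to its left, z up, the work surface at z = 0. Lengths are in mm, angles in rad, forces in N, time in s.
With the tool pointing down it reaches from about 200 to 875 mm from the base axis. Payload 3.4 kg.
Tool frame: the origin (TCP) lies midway between the tips of the shut fingers; the grasp point (between the pads) lies 19 mm behind it; z points along the fingers, y is the line along which they close (so a half turn about z gives the same grasp; the last joint's range is limited). The gripper opens to 94 mm and grips with 3 to 60 N. Pads are 16 mm wide; open, the fingers measure 119 mm over their backs; the gripper's body (75 mm by 177 mm) begins 78 mm behind the grasp point.
Start: joints at [-1.374, 0.276, 1.505, -0, 1.361, -0.121], TCP at [179.675, -546.246, 185.093] pointing down, gripper open.
Joint ranges: [-2.89, 2.89], [-0.75, 2.08], [0.22, 2.7], [-1.18, 4.32], [0.11, 2.71], [-2.7, 2.7]. Speed limits (rad/s): [2.57, 2.57, 3.14, 3.14, 3.14, 3.14].

INTERFACE

Orientations are given as a 3x3 rotation matrix whose columns are the frame's x, y, z axes.
In Python, from station import r, grab_frame, camera_model gives the robot as it stands.
- The arm moves only by the tool step_arm, never from a script. Its argument "series" is text: rows parted by semicolons, each of 5 numbers parted by spaces: the shift along the tool's x, y, z in cm, then the turn about the tool's z in rad, then the gripper command: -1 is fully open, 1 is shut, values between are in proportion. A call has 1 to 10 rows; each row is the pose to reach, as a shift and turn from the pose commanded when the call began, along the tool's axes at that moment; what a row does not reach only later rows make up. A row lasts 1/12 s, in which the tool goes at most 41.7 mm and 7.16 degrees, less where a joint would pass 70% of its speed; a pose out of reach is approached as far as the arm can. A call with a gripper value outside its range is refused whole. The fingers move at their own pace and stop on an object; the grip force is fixed at half the most. Time passes only in rows, so rows that repeat a pose let the fingers close. It gives the time, the measured TCP pose, the force, the opening and the grip force at its end, in the units of the state.
- r.get_obs(): the state, without advancing time (a new reading comes with each control period).
- grab_frame(name): name is "scene" or "side" or "wrist"; returns the picture (400x640x3 uint8, blue, green, red); there is no depth.
- camera_model(name): a dict with "intrinsics" (3x3 intrinsics, pixels), "k1" (the pictures are not rectified: a ray, as slopes to the right and down, at radius r is drawn at 1 + k1 r^2 times it, then the intrinsics apply), "rvec" (rotation vector, rad) and "tvec" (3), from world to camera coordinates, as OpenCV has them. Camera axes: x right, y down, z forward; pixel columns grow to the right and rows downward; lengths in mm; the calibration is good to about 2 mm. A picture is of the moment at which its call begins: read the wrist's pose just before it. camera_model takes no time and is no camera call; for the wrist camera it gives the pose at the moment of the call.
- r.sign_off(): hands the job in; it is judged then, once.
The state is a dict: "t": time; "joint_pos": joint angles; "qd": joint speeds; "joint_efforts": joint torques, N m; "eef_pos": TCP position; "tool_rot": TCP orientation; "contact_force": force on the tool from outside, world axes, zero at the start; "moment": the same for the moment, N m; "opening": opening from 0.0 (shut) to 1.0 (fully open); "grip_force": force on a finger pad.
Only numpy, scipy, OpenCV 4.12 (cv2) and the standard library are available. Lean on these libraries where they do the work, as an engineer would, in place of code of your own. Each camera call takes 0.05 s, during which the arm holds its last target. There are 200 camera calls.

TASK

Load the strip tester: with closed fingertips press the orange carrier down hard on its black thumb rest until the sprung bed under it bottoms, and keep it down while pushing it along its channel, so that its nose passes under the steel leaf spring and it goes fully home against the end stop; do not ram the nose against the spring, which would kink it. Then press the green test button all the way in, let it come back and move clear. Nothing is to be gripped or lifted, and the loose relay, spare strip and cutters beside the tester stay where they are.

Things in the scene. Friction and masses are not known exactly. Their poses are not given: they have to be found in the camera images.
- tester: Fixed terminal-strip tester, base 240 x 100 mm (x = -134 to 106). Its x axis is the way the carrier is pushed home, z up, origin on the bench amid the channel. Black rails along x: inner faces at y = +-30.5 mm, tops 24 mm above the bench. End stop with clamped leaf spring at x = 40 to 58 (clamp screws up to 32 mm high), then a white instrument case, x = 59 to 105, top 41 mm high.
- stop (a point): Middle of the end stop's face, at tester x = 40 mm, 18 mm above the bench. The carrier's nose must end against it.
- spring_toe (a point): Tip of the steel leaf spring's upturned toe; spring 32 mm wide, in the channel's middle. At rest: tester x = 7 mm, 25 mm above the bench (underside 23.5). From its clamp at x = 44 the leaf slopes down to its lowest line at x = 18, 20.6 mm above the bench, then up to the toe. The nose of a carrier that is not pressed down butts against the toe and stops.
- drag_spring: The steel leaf spring, hinged at its root in the clamp (its origin, tester x = 44 mm, 25 mm above the bench). When it rides on the tongue of the pressed-down carrier its toe stands 3.4 mm higher than at rest; it then pushes down with about 14 N and so keeps the carrier down by itself. Ramming the nose against its toe with over 30 N would kink it.
- contact_bed (a joint): Grey sprung bed between the rails (tester x = -127 to 37 mm), on which the carrier stands: how far it is pressed down, m. 0 up (top 19 mm above the bench), 0.006 fully down (13 mm). It takes 7 N to start and 11 N to bottom it, and it springs back when let go unless the leaf spring holds the carrier down.
- carrier: Loose orange carrier, 0.19 kg, on the bed between the rails, 1.5 mm play a side. Plate 104 (x) x 58 (y) x 10 mm; origin: centre of its underside (19 mm above the bench when free, 13 pressed down); +x to its nose. Rear: thumb rest; a white terminal strip fixed across it at x = -7 to 11, top 24 mm above the underside; bare plate from x = 14 to 52 goes under the spring. Pushing home takes 8 to 15 N.
- thumb_rest (a point): Centre of the black thumb rest's flat top, at (-36, 0, 16) mm in the carrier's frame; the flat is 32 long (x = -52 to -20) x 34 mm wide. In front it ends in an upright ridge (x = -20 to -14 mm, 34 mm wide, 8 mm higher than the flat), against which fingertips standing on the rest can push forwards (+x).
- nose (a point): Middle of the carrier's front face, at (52, 0, 5) mm in the carrier's frame; it meets point stop when home. At the start it is 42 to 62 mm short of it.
- test_button (a joint): Green round push button, 22 mm across, in a dark 38 mm collar on top of the instrument case, on its right half (the side of the tester's -y): travel, m. 0 out, 0.005 fully in, which takes 5 N; it springs back.
- test_button_top (a point): Centre of the green button's top face, 53.5 mm above the bench with the button out, 9 mm above its collar; it moves down with the button.
- relay_cube: Bystander: clear-covered plug-in relay, 22 x 28 x 38 mm, standing on the bench left of the tester; origin at the centre of its underside.
- spare_strip: Bystander: white six-way terminal strip, 18 x 49 x 14 mm, on the bench left of the tester; origin at the centre of its underside.
- cutters: Bystander: side cutters with red handles, 130 x 52 x 11 mm, lying flat on the bench right of the tester; origin on their underside.

How it is judged (in metres and radians):
On the way, in this order (a step that is already met when the one before it is completed fails the run):
1. the carrier is pressed down on the sprung bed while its nose is still short of the leaf spring (value of joint contact_bed above 0.0045 m and x of nose in the frame of tester below 0.012 m), for 0.1 s.
2. the carrier is pressed down and home against the end stop, under the leaf spring (x of nose in the frame of tester above 0.0365 m and z of carrier in the frame of tester below 0.015 m and z of spring_toe in the frame of tester above 0.0268 m), for 0.2 s.
3. the test button is pressed in (all of step 2 and value of joint test_button above 0.0038 m), for 0.1 s.
At the end, for the whole second after the job is handed in: The carrier's nose is within 3.5 mm of the end stop, its underside within 2 mm of its pressed-down height (less than 15 mm above the bench), held there level and at rest by the leaf spring alone (its toe raised to more than 26.8 mm above the bench), and the test button is out again (all of step 2 and value of joint test_button below 0.001 m and angle between carrier's own z axis and vertical below 0.06 rad and linear speed of carrier below 0.01 m/s); the robot touches nothing.
It fails at once if the carrier was rammed against the leaf spring (over 30 N between them) (contact force between carrier and drag_spring above 30 N).
It fails at once if the carrier was lifted out of its channel or tipped up (z of carrier in the frame of tester above 0.032 m or angle between carrier's own z axis and vertical above 0.3 rad).
It fails at once if the test button was pressed before the carrier was home (value of joint test_button above 0.0025 m and x of nose in the frame of tester below 0.034 m).
It fails at once if a bystander beside the tester was moved more than 25 mm (distance of any of relay_cube, spare_strip, cutters from where it was at the start of the episode above 0.025 m).
It also fails if it takes over 45 s, if anything falls off the work surface, if the arm or the gripper's body presses on something with over 40 N, if the wrist force passes 120 N, or if a joint passes its speed limit or range.

## Working session

There is one attempt and no reset: what is moved stays moved. The work goes in short steps, Python scripts to look and compute and a tool call to move; the robot and the scene stay as the last step left them, time stands still between calls to the robot, and variables do not carry over. Pictures are saved under pics/ and viewed, at most 10 in all, crops included, and the job is handed in when it is done.

Besides the shell and the picture viewer there is one more tool, called as name(argument=value, ...) on one line, values as JSON. step_arm: Moves the arm, as the interface text tells. Its arguments: {"type":"object","properties":{"series":{"type":"string"}},"required":["series"]}

```bash
mkdir -p pics
cat > h.py <<'E'
import numpy as np, cv2
from station import r, grab_frame, camera_model
def ray(m,uv):
    K=np.array(m["intrinsics"]);k1=m["k1"]
    s=np.array([(uv[0]-K[0,2])/K[0,0],(uv[1]-K[1,2])/K[1,1]]);d=s.copy()
    for _ in range(30): s=d/(1+k1*(s@s))
    R=cv2.Rodrigues(np.array(m["rvec"],float))[0];t=np.array(m["tvec"],float).ravel()
    return -R.T@t, R.T@np.array([s[0],s[1],1])
def onz(m,uv,z):
    c,d=ray(m,uv); return c+d*(z-c[2])/d[2]
E
python3 - <<'E'
from h import *
o=r.get_obs();print({k:np.round(v,3) for k,v in o.items() if k in("t","eef_pos","tool_rot","contact_force")})
for n in("scene","side"):
    cv2.imwrite(f"pics/{n}0.png",grab_frame(n)); m=camera_model(n);print(n,np.round(ray(m,(320,200)),2))
E
```

```text
{'t': np.float64(0.0), 'eef_pos': array([ 179.558, -545.639,  184.221]), 'tool_rot': array([[ 0.95 ,  0.312, -0.   ],
       [ 0.312, -0.95 ,  0.002],
       [ 0.   , -0.002, -1.   ]]), 'contact_force': array([ 1.098, -0.275, -0.239])}
scene [[ 2.1296e+02  5.2278e+02  5.8632e+02]
 [ 4.0000e-01 -6.9000e-01 -6.0000e-01]]
side [[ 2.4766e+02  5.8758e+02  5.4010e+02]
 [ 3.4000e-01 -7.7000e-01 -5.4000e-01]]
```

View pics/scene0.png

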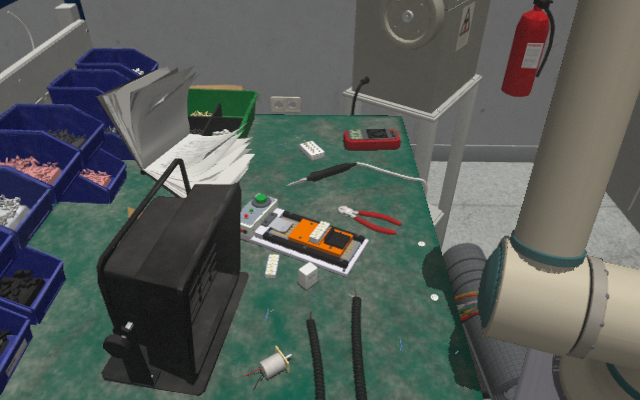

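View pics/side0.png

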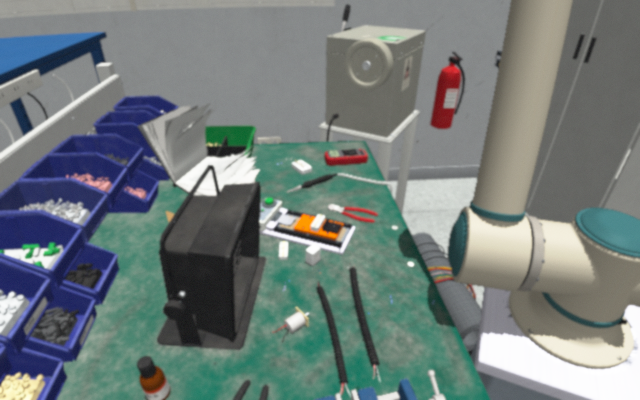

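The scene view shows the tester at about (305,238): button near (262,199), carrier near (315,235), and thumb rest near (340,241). The cutters are at (370,218), the relay at (308,275) and the strip at (272,266).

Run:
```python
from h import *
m=camera_model("scene")
for n,uv,z in [("btn",(261,198),53),("rest",(340,241),35),("relay",(308,270),38),("strip",(272,266),14),("cut",(370,218),10),("corner",(351,273),0),("corner2",(369,240),0)]:
    print(n,np.round(onz(m,uv,z)))
m=camera_model("wrist");o=r.get_obs();c,d=ray(m,(320,200));print(c,d,o["eef_pos"]); print(m["intrinsics"])
# camera centre and axis in the tool frame
R=np.array(o["tool_rot"]);print(R.T@(c-o["eef_pos"]),R.T@d)
```

```text
btn [667. -41.  53.]
rest [488. -29.  35.]
relay [498.  64.  38.]
strip [568.  67.  14.]
cut [ 483. -143.   10.]
corner [450.  -1.   0.]
corner2 [461. -94.   0.]
[ 258.21605722 -520.02176635  384.4377839 ] [-0.26929067 -0.09559956 -0.95833414] [ 179.56810594 -545.68637692  184.31361728]
[[290.73344374   0.         317.72819469]
 [  0.         290.73344374 199.98289659]
 [  0.           0.           1.        ]]
[ 8.27732439e+01 -1.21226882e-01 -2.00106047e+02] [-0.28588918  0.00818492  0.95825959]
```

step_arm(series="22 -19.5 -1 0.1 1;22 -19.5 -1 0.1 1;22 -19.5 -1 0.1 1;22 -19.5 -1 0.1 1;22 -19.5 -1 0.1 1;22 -19.5 -1 0.1 1;22 -19.5 -1 0.1 1;22 -19.5 -1 0.1 1;22 -19.5 -1 0.1 1;22 -19.5 -1 0.1 1")

```text
t: 0.93
eef_pos: [327.6, -292.7, 195.0]
tool_rot: [[0.976, 0.217, -0.001], [0.217, -0.976, -0.001], [-0.001, 0.001, -1.0]]
contact_force: [-0.1, -0.4, 0.3]
opening: 0.326
grip_force: 0.0
```

step_arm(series="20.4 -21.9 -0.5 0.1 1;20.4 -21.9 -0.5 0.1 1;20.4 -21.9 -0.5 0.1 1;20.4 -21.9 -0.5 0.1 1;20.4 -21.9 -0.5 0.1 1;20.4 -21.9 -0.5 0.1 1;20.4 -21.9 -0.5 0.1 1;20.4 -21.9 -0.5 0.1 1;20.4 -21.9 -0.5 0.1 1;20.4 -21.9 -0.5 0.1 1")

```text
t: 1.77
eef_pos: [479.4, -36.1, 199.5]
tool_rot: [[0.993, 0.117, -0.002], [0.117, -0.993, -0.001], [-0.002, 0.001, -1.0]]
contact_force: [0.2, -0.6, -0.5]
opening: 0.004
grip_force: 0.0
```

Run:
```python
from h import *
import pickle
m=camera_model("wrist");f=grab_frame("wrist")
cv2.imwrite("pics/w1.png",f);pickle.dump(m,open("w1.pkl","wb"))
```

```text
(no output)
```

View pics/w1.png

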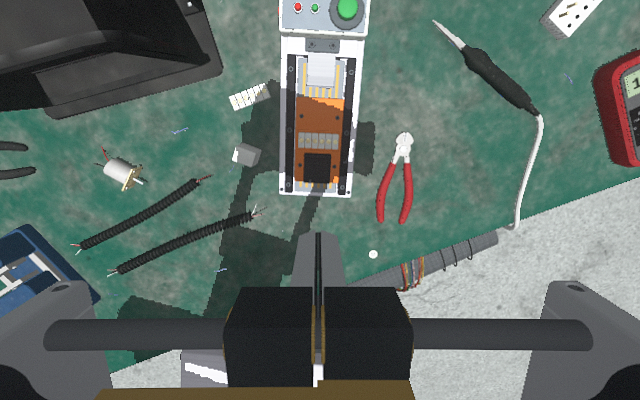

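The wrist view shows the carrier (orange) at x 294–345, y 95–185, the thumb rest near (317,168), the button near (347,8) and the base's near edge at y≈195. Next I'll measure these.

Run:
```python
from h import *
import pickle
m=pickle.load(open("w1.pkl","rb"));f=cv2.imread("pics/w1.png");h=cv2.cvtColor(f,cv2.COLOR_BGR2HSV)
o=cv2.inRange(h,(5,130,60),(22,255,255));o[:, :280]=0;o[:,370:]=0;o[200:]=0
o=cv2.morphologyEx(o,cv2.MORPH_OPEN,np.ones((2,2)))
ys,xs=np.nonzero(o);print("orange",xs.min(),xs.max(),ys.min(),ys.max())
hull=cv2.convexHull(np.c_[xs,ys].astype(np.int32)); rc=cv2.boxPoints(cv2.minAreaRect(hull));print(rc)
for p in rc: print(np.round(onz(m,p,29),1))
for y in (105,115,125,160,175): 
    x=np.nonzero(o[y])[0]; print(y,[np.round(onz(m,(v,y),29)[:2],1) for v in (x.min(),x.max()+1)])
g=cv2.inRange(h,(45,120,60),(75,255,255));g[30:]=0;g[:,:325]=0;g[:,370:]=0
n,l,s,c=cv2.connectedComponentsWithStats(g);i=1+s[1:,4].argmax();print(s[i],c[i],onz(m,c[i],53.5))
for uv in [(279,195),(353,196),(281,33),(366,33)]: print("base",uv,np.round(onz(m,uv,5),1))
cv2.imwrite("pics/w1c.png",cv2.resize(f[0:205,260:390],None,fx=4,fy=2.9,interpolation=cv2.INTER_CUBIC) if 0 else cv2.resize(f[0:200,260:390],None,fx=3,fy=3,interpolation=cv2.INTER_CUBIC))
```

```text
orange 296 345 98 183
[[293.81796  181.64091 ]
 [298.0499    97.002495]
 [345.28183   99.36409 ]
 [341.0499   184.0025  ]]
[472.7  -5.9  29. ]
[576.9  -1.2  29. ]
[580.9 -57.9  29. ]
[476.8 -67.6  29. ]
105 [array([567.8,  -2. ]), array([574.6, -59.7])]
115 [array([556.3,  -3.2]), array([562.9, -59. ])]
125 [array([544.4,  -3.1]), array([551.1, -59.4])]
160 [array([501.4,  -7.3]), array([508. , -63.1])]
175 [array([481.8,  -7.9]), array([488.5, -64.5])]
[338   0  20  18 306] [347.26797386   7.83986928] [667.61647753 -44.8557544   53.5       ]
base (279, 195) [445.3  14.3   5. ]
base (353, 196) [456.  -89.4   5. ]
base (281, 33) [647.3  27.7   5. ]
base (366, 33) [659.3 -73.7   5. ]
```

View pics/w1c.png

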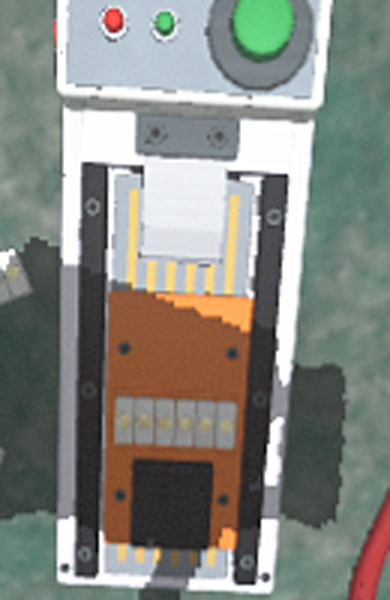

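step_arm(series="1.55 0.11 4 0.05 1;1.55 0.11 8 0.05 1;1.55 0.11 12 0.05 1;1.55 0.11 14 0.05 1;1.55 0.11 14 0.05 1")

```text
t: 2.23
eef_pos: [489.9, -35.3, 55.7]
tool_rot: [[0.998, 0.064, -0.011], [0.064, -0.998, 0.001], [-0.011, -0.002, -1.0]]
contact_force: [-0.8, -0.3, -0.4]
opening: 0.005
grip_force: 0.0
```

Run:
```python
from h import *
import pickle
m=camera_model("wrist");f=grab_frame("wrist");o=r.get_obs()
print(o["eef_pos"],o["contact_force"],np.round(o["tool_rot"],3).tolist())
cv2.imwrite("pics/w2.png",f);pickle.dump(m,open("w2.pkl","wb"))
```

```text
[492.43417076 -35.50014675  58.26439842] [-0.37355937 -1.16359197  0.25913352] [[0.998, 0.065, -0.006], [0.065, -0.998, 0.0], [-0.006, -0.001, -1.0]]
```

View pics/w2.png

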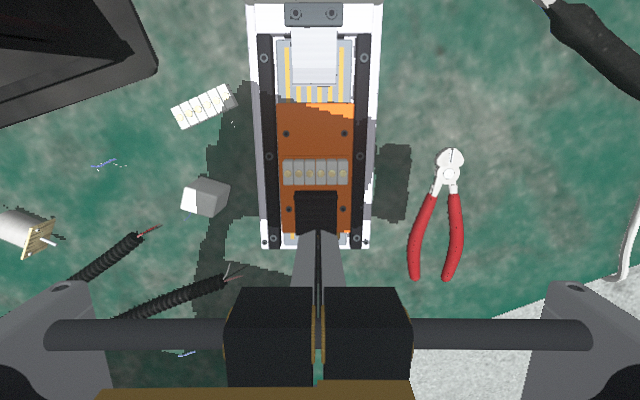

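The tips sit at about (318,232), centred laterally on the rest (295–340, 190–235). I'll measure again from here.

Run:
```python
from h import *
import pickle
m=pickle.load(open("w2.pkl","rb"));f=cv2.imread("pics/w2.png");h=cv2.cvtColor(f,cv2.COLOR_BGR2HSV)
o=cv2.inRange(h,(5,130,60),(22,255,255));o[:, :260]=0;o[:,370:]=0;o[245:]=0;o[:95]=0
o=cv2.morphologyEx(o,cv2.MORPH_OPEN,np.ones((3,3)))
for y in (112,130,150,205,220):
    x=np.nonzero(o[y])[0]; print(y,[np.round(onz(m,(v,y),29)[:2],1) for v in (x.min(),x.max()+1)])
for x in (284,300,330,346):
    y=np.nonzero(o[:,x])[0]; print(x,[np.round(onz(m,(x,v),29)[:2],1) for v in (y.min(),y.max()+1)])
k=(h[...,2]<45)
for x in (300,310,330,336):
    y=np.nonzero(k[185:245,x])[0]+185;print("rest",x,y.min(),np.round(onz(m,(x,y.min()),43)[:2],1))
for y in (200,212):
    x=np.nonzero(k[y,285:350])[0]+285;print("rest",y,[np.round(onz(m,(v,y),37)[:2],1) for v in (x.min(),x.max()+1)])
print(r.get_obs()["eef_pos"])
```

```text
112 [array([571. ,   0.9]), array([574.8, -57.6])]
130 [array([ 5.581e+02, -1.000e-01]), array([561.8, -57.5])]
150 [array([543.1,  -1.2]), array([546.9, -59. ])]
205 [array([498.6,  -4.8]), array([502.4, -62.7])]
220 [array([485.5,  -6. ]), array([489.2, -63.2])]
284 [array([577.7,  -4.8]), array([474.8,  -8. ])]
300 [array([578.5, -16.6]), array([511.4, -19.7])]
330 [array([580. , -38.6]), array([513. , -43.8])]
346 [array([580.7, -50.4]), array([478.2, -60. ])]
rest 300 191 [515.4 -20.4]
rest 310 191 [515.8 -27.9]
rest 330 191 [516.8 -43. ]
rest 336 192 [516.3 -47.6]
rest 200 [array([506.1, -16.5]), array([508.3, -49.4])]
rest 212 [array([496.2, -17.7]), array([498.3, -49.5])]
[492.43417076 -35.50014675  58.26439842]
```

step_arm(series="0.1 -0.15 0.6 0 1;0.1 -0.15 1.2 0 1;0.1 -0.15 1.7 0 1;0.1 -0.15 2.1 0 1;0.1 -0.15 2.3 0 1;0.1 -0.15 2.4 0 1;0.1 -0.15 2.4 0 1")

```text
t: 2.87
eef_pos: [496.0, -32.0, 36.1]
tool_rot: [[0.998, 0.068, 0.0], [0.068, -0.998, -0.0], [0.0, 0.0, -1.0]]
contact_force: [0.3, -0.2, 0.1]
opening: 0.003
grip_force: 0.0
```

step_arm(series="0 0.05 0.1 0 1;0 0.05 0.2 0 1;0 0.05 0.3 0 1;0 0.05 0.4 0 1;0 0.05 0.5 0 1;0 0.05 0.6 0 1;0 0.05 0.7 0 1;0 0.05 0.7 0 1")

```text
t: 3.53
eef_pos: [495.9, -32.6, 28.8]
tool_rot: [[0.998, 0.068, -0.0], [0.068, -0.998, -0.0], [-0.0, -0.0, -1.0]]
contact_force: [-0.6, -0.3, 0.3]
opening: 0.006
grip_force: 0.0
```

Run:
```python
from h import *
f=grab_frame("wrist");g=grab_frame("scene");o=r.get_obs()
print(o["eef_pos"],o["contact_force"],o["moment"])
a=cv2.resize(f[60:260,240:400],None,fx=2.5,fy=2.5);b=cv2.resize(g[180:290,230:390],None,fx=2.5,fy=2.5)
b=cv2.copyMakeBorder(b,0,500-b.shape[0],0,0,cv2.BORDER_CONSTANT)
cv2.imwrite("pics/w3.png",np.hstack([a,b]))
```

```text
[496.01303318 -32.60117055  28.99683913] [-0.10518233 -0.05344526 -0.82233691] [ 0.04392661  0.00681316 -0.00508056]
```

View pics/w3.png

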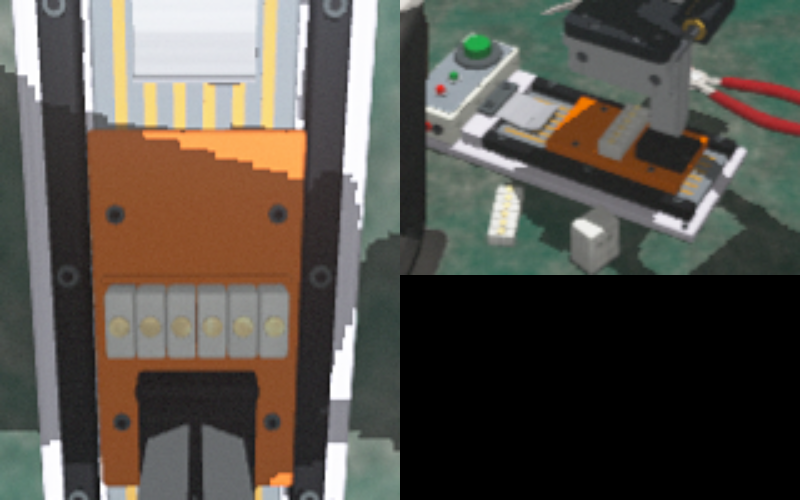

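The fingertips are over the rest and laterally centred, and there is no contact yet, so I'll keep descending gently.

step_arm(series="0 0 0.1 0 1;0 0 0.2 0 1;0 0 0.3 0 1;0 0 0.3 0 1")

```text
t: 3.97
eef_pos: [495.8, -32.6, 25.8]
tool_rot: [[0.998, 0.068, -0.0], [0.068, -0.998, -0.0], [-0.0, -0.0, -1.0]]
contact_force: [0.1, -0.9, -0.1]
opening: 0.002
grip_force: 0.0
```

Run:
```python
from h import *
import pickle
def meas(f,m,y0):
    h=cv2.cvtColor(f,cv2.COLOR_BGR2HSV)
    o=cv2.inRange(h,(5,130,60),(22,255,255));o[:, :260]=0;o[:,370:]=0;o[250:]=0;o[:y0]=0
    o=cv2.morphologyEx(o,cv2.MORPH_OPEN,np.ones((3,3)))
    for z in (23,29):
        print(z,[round(float(np.linalg.norm(onz(m,(np.nonzero(o[y])[0].max()+1,y),z)-onz(m,(np.nonzero(o[y])[0].min(),y),z))),1) for y in range(118,150,6)])
    ys=np.nonzero(o[:,300])[0];print("nose row",ys.min(),onz(m,(300,ys.min()),23),onz(m,(300,ys.min()),29))
meas(cv2.imread("pics/w2.png"),pickle.load(open("w2.pkl","rb")),95)
m=camera_model("wrist");f=grab_frame("wrist");o=r.get_obs();meas(f,m,95)
cv2.imwrite("pics/w4.png",f);pickle.dump(m,open("w4.pkl","wb"))
p,_=cv2.projectPoints(np.array([o["eef_pos"]],float),np.array(m["rvec"]),np.array(m["tvec"]),np.array(m["intrinsics"]),np.array([m["k1"],0,0,0.]));print(p,o["eef_pos"],o["joint_efforts"],o["contact_force"])
```

```text
23 [59.0, 59.4, 59.0, 59.4, 58.9, 59.3]
29 [57.5, 57.9, 57.5, 57.8, 57.4, 57.8]
nose row 103 [578.62607466 -16.23304771  23.        ] [578.52336094 -16.59668852  29.        ]
23 [59.7, 59.4, 59.7, 59.4, 59.7, 59.4]
29 [57.9, 57.6, 58.0, 57.6, 58.0, 57.7]
nose row 112 [578.36156662 -15.20907726  23.        ] [578.3659304  -15.55699078  29.        ]
[[[317.51020954 229.81982154]]] [495.91781643 -32.54431484  25.89893176] [-2.59141205e-03 -3.65445364e+01 -1.79930735e+01  2.77282560e-02
 -7.24705774e-02  2.24740819e-05] [ 0.1003897   0.01762553 -0.06097198]
```

Run:
```python
from h import *
m=camera_model("scene")
P=np.array([[496,-32.6,z] for z in (29,35,41)]+[[491,-36,35.]])
p,_=cv2.projectPoints(P,np.array(m["rvec"]),np.array(m["tvec"]),np.array(m["intrinsics"]),np.array([m["k1"],0,0,0.]));print(p.reshape(-1,2))
g=grab_frame("scene");x0,y0=300,195
a=cv2.resize(g[y0:y0+70,x0:x0+80],None,fx=8,fy=8,interpolation=cv2.INTER_NEAREST)
p,_=cv2.projectPoints(np.array([r.get_obs()["eef_pos"]]),np.array(m["rvec"]),np.array(m["tvec"]),np.array(m["intrinsics"]),np.array([m["k1"],0,0,0.]));u=p.ravel()
cv2.circle(a,(int((u[0]-x0+.5)*8),int((u[1]-y0+.5)*8)),4,(255,0,255),-1);cv2.imwrite("pics/s4.png",a)
```

```text
[[337.18961881 240.78750571]
 [337.30116235 238.26230531]
 [337.41364821 235.71452434]
 [340.69475476 238.13824008]]
```

View pics/s4.png

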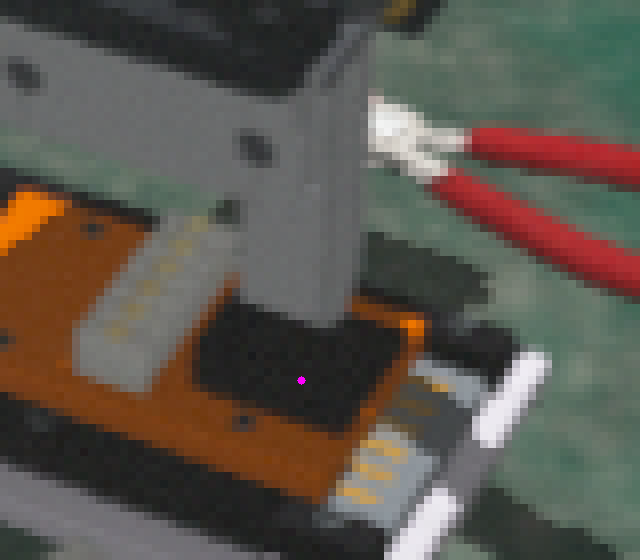

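Both views show the tips still several mm above the rest, so the real fingertips are higher than the reported TCP. I'll keep going down in small steps and rely on the force reading.

step_arm(series="0 0 0.1 0 1;0 0 0.2 0 1;0 0 0.3 0 1;0 0 0.4 0 1;0 0 0.4 0 1")

```text
t: 4.48
eef_pos: [495.8, -32.5, 21.8]
tool_rot: [[0.998, 0.068, -0.0], [0.068, -0.998, -0.0], [-0.0, -0.0, -1.0]]
contact_force: [-0.7, -0.4, 0.3]
opening: 0.003
grip_force: 0.0
```

step_arm(series="0 0 0.1 0 1;0 0 0.2 0 1;0 0 0.3 0 1;0 0 0.3 0 1")

```text
t: 4.82
eef_pos: [495.9, -32.5, 18.8]
tool_rot: [[0.998, 0.068, -0.0], [0.068, -0.998, -0.0], [-0.0, -0.0, -1.0]]
contact_force: [-0.7, 0.3, 0.3]
opening: 0.003
grip_force: 0.0
```

Run:
```python
from h import *
m=camera_model("scene");g=grab_frame("scene").astype(int).mean(2)
for u in (334,337,340): print(u,g[218:252,u].round().astype(int))
a=cv2.imread("pics/s4.png").astype(int).mean(2)[4::8,4::8]
print("before rows218..",a[23:57,37].round().astype(int))
f=grab_frame("wrist").astype(int).mean(2);b=cv2.imread("pics/w4.png").astype(int).mean(2)
for u in (308,312,325,330): print("wrist",u,f[200:250,u].round().astype(int)[::2],b[200:250,u].round().astype(int)[::2])
```

```text
334 [ 91 105 106 105 107 108 107 107 107 106 105 107 106 106 109 106 108 106
  98  61  32  32  33  33  34  33  33  33  43  64  67  69  68  64]
337 [105 104 101 101  98 101 104 105 108 106 107 107 106 106 106 107 107 108
 106 100  59  34  36  32  34  32  33  36  30  41  59  62  67  66]
340 [103 105  99 100 103 100 101 101 102  98  98  99  96  96  97 100  96  94
  90  94  91  61  32  31  34  29  32  35  33  33  39  61  68  63]
before rows218.. [102 104 107 105 105 107 106 107 107 106 107 108 106 106 105 108 101  44
  32  34  34  31  34  33 170  32  35  36  32  42  62  68  65  67]
wrist 308 [143 143 142 143  92  87  70  34  31  30  38  37  34  32  34  31  92 106
 109 107 105 104 105 109 105] [145 142 115  85  91  31  31  31  34  39  33  33  35  32  37  31  91 107
 106 104 108 109 105 107 107]
wrist 312 [145 141 141 143  88  86  68  31  35  35  35  38  36  34  37  77 107 105
 106 106 106 107 106 109 108] [142 143 119  84  88  30  37  36  37  40  36  33  36  34  32  81 110 107
 108 104 107 106 105 109 104]
wrist 325 [142 142 143 143  88  86  70  28  30  35  33  36  36  32  35  48 109 109
 105 106 105 105 106 108 106] [143 145 118  86  87  32  32  35  40  40  34  38  33  31  33  50 109 105
 107 106 106 106 106 104 107]
wrist 330 [141 142 140 135  85  90  65  36  27  36  33  42  36  33  33  38  51 108
 107 105 107 107 106 104 105] [120 119  99  87  87  32  37  27  34  41  34  36  33  38  37  35  46 112
 107 105 105 106 104 108 106]
```

Run:
```python
from h import *
m=camera_model("scene")
for z in (20,28,32,36,40): print(z,[np.round(onz(m,(u,v),z)[:2],1).tolist() for u,v in ((334,236.8),(337,237.8),(340,239))])
m=camera_model("wrist")
for z in (20,28,32,36,40): print(z,[np.round(onz(m,(u,v),z)[:2],1).tolist() for u,v in ((308,231),(318,230),(330,233))])
g=grab_frame("scene").astype(int).mean(2)
for v in (228,232,236): print(v,g[v,322:352].round().astype(int))
print(camera_model("side")["intrinsics"])
```

```text
20 [[510.8, -48.1], [504.8, -48.5], [498.5, -48.5]]
28 [[506.6, -40.1], [500.7, -40.5], [494.5, -40.4]]
32 [[504.5, -36.0], [498.6, -36.4], [492.5, -36.4]]
36 [[502.4, -32.0], [496.5, -32.4], [490.5, -32.3]]
40 [[500.3, -28.0], [494.5, -28.4], [488.4, -28.3]]
20 [[495.0, -25.6], [496.3, -32.9], [494.6, -41.9]]
28 [[498.4, -25.7], [499.6, -32.7], [497.9, -41.3]]
32 [[500.1, -25.7], [501.3, -32.6], [499.6, -41.0]]
36 [[501.8, -25.7], [502.9, -32.4], [501.3, -40.7]]
40 [[503.4, -25.7], [504.6, -32.3], [503.0, -40.4]]
228 [116 116 118 121 114 109 106 103 106 106 107 107 107 107 109 107 107 102
  97  99 100  97  88  74  56  55  57  57  57  58]
232 [117 114 109 106  92  61  44  65  99 109 106 107 109 106 106 105 107 101
  98  99 100  96  79  50  43  38  34  33  35  41]
236 [106  91  63  46  30  33  32  33  37  43  65  91  99 101 108 106 106 100
  92 101  91  59  34  33  33  32  31  36  55  75]
[[363.41216855   0.         316.20373319]
 [  0.         363.41216855 205.03598968]
 [  0.           0.           1.        ]]
```

The two views triangulate the true tips at about 20 mm above the reported TCP, so contact should come near a reported z of 14. I'll continue down slowly.

step_arm(series="0 0 0.1 0 1;0 0 0.2 0 1;0 0 0.3 0 1;0 0 0.4 0 1;0 0 0.4 0 1")

```text
t: 5.38
eef_pos: [496.0, -32.6, 14.9]
tool_rot: [[0.998, 0.068, -0.0], [0.068, -0.998, -0.0], [-0.0, 0.0, -1.0]]
contact_force: [0.1, -0.3, 1.0]
opening: 0.003
grip_force: 0.0
```

step_arm(series="0 0 0.05 0 1;0 0 0.1 0 1;0 0 0.15 0 1;0 0 0.2 0 1;0 0 0.2 0 1")

```text
t: 5.8
eef_pos: [496.1, -32.6, 13.2]
tool_rot: [[0.998, 0.068, 0.0], [0.068, -0.998, -0.0], [0.0, 0.0, -1.0]]
contact_force: [-0.9, -0.5, 4.3]
opening: 0.005
grip_force: 2.3
```

Contact has started, so the tips are about 21 mm above the reported TCP. Next I press down.

step_arm(series="0 0 0.1 0 1;0 0 0.2 0 1;0 0 0.3 0 1;0 0 0.4 0 1;0 0 0.5 0 1;0 0 0.6 0 1;0 0 0.6 0 1")

```text
t: 6.38
eef_pos: [496.1, -32.6, 8.6]
tool_rot: [[0.998, 0.068, 0.0], [0.068, -0.998, -0.0], [0.0, 0.0, -1.0]]
contact_force: [-3.6, 1.4, 16.7]
opening: 0.003
grip_force: 8.0
```

step_arm(series="0 0 0.05 0 1;0 0 0.1 0 1;0 0 0.1 0 1;0 0 0.1 0 1")

```text
t: 6.72
eef_pos: [496.1, -32.6, 8.4]
tool_rot: [[0.998, 0.068, 0.001], [0.068, -0.998, -0.0], [0.001, 0.001, -1.0]]
contact_force: [-5.0, 0.9, 23.4]
opening: 0.005
grip_force: 11.4
```

step_arm(series="0.1 0 0.05 0 1;0.2 0 0.05 0 1;0.3 0 0.05 0 1;0.4 0 0.05 0 1;0.5 0 0.05 0 1;0.6 0 0.05 0 1;0.7 0 0.05 0 1;0.8 0 0.05 0 1;0.9 0 0.05 0 1;1.0 0 0.05 0 1")

```text
t: 7.55
eef_pos: [505.6, -32.4, 8.4]
tool_rot: [[0.998, 0.069, 0.0], [0.069, -0.998, -0.001], [0.0, 0.001, -1.0]]
contact_force: [-6.4, -0.5, 26.8]
opening: 0.005
grip_force: 13.4
```

```bash
cat >> h.py <<'E'
def nose(z=23):
    m=camera_model("wrist");f=grab_frame("wrist");h=cv2.cvtColor(f,cv2.COLOR_BGR2HSV)
    o=cv2.inRange(h,(5,130,60),(22,255,255));o[:, :260]=0;o[:,370:]=0;o[250:]=0;o[:40]=0
    o=cv2.morphologyEx(o,cv2.MORPH_OPEN,np.ones((3,3)))
    for y in (140,150):
        x=np.nonzero(o[y])[0];print("width",y,np.round(np.linalg.norm(onz(m,(x.min(),y),z)-onz(m,(x.max()+1,y),z)),1))
    for x in range(280,356,8):
        y=np.nonzero(o[:,x])[0]
        if len(y): print(x,np.round(onz(m,(x,y.min()),z)[:2],1),np.round(onz(m,(x,y.max()+1),z)[:2],1))
    print(np.round(r.get_obs()["eef_pos"],1)); return f
E
python3 -c "
from h import *
f=nose();cv2.imwrite('pics/w5.png',cv2.resize(f[40:260,220:420],None,fx=2.7,fy=2.7))"
```

```text
width 140 57.7
width 150 57.6
280 [586.7  -3.8] [494.7  -6.8]
288 [587.6  -8.7] [495.1 -12.4]
296 [587.9 -13.6] [520.7 -16.8]
304 [587.7 -18.5] [521.1 -22.2]
312 [588.6 -23.3] [521.4 -27.6]
320 [589.  -28.2] [521.8 -33. ]
328 [589.3 -33. ] [522.2 -38.4]
336 [590.2 -37.8] [522.6 -43.8]
344 [590.  -42.8] [497.7 -51.6]
352 [590.3 -47.6] [498.1 -57.2]
[505.9 -32.4   8.5]
```

View pics/w5.png

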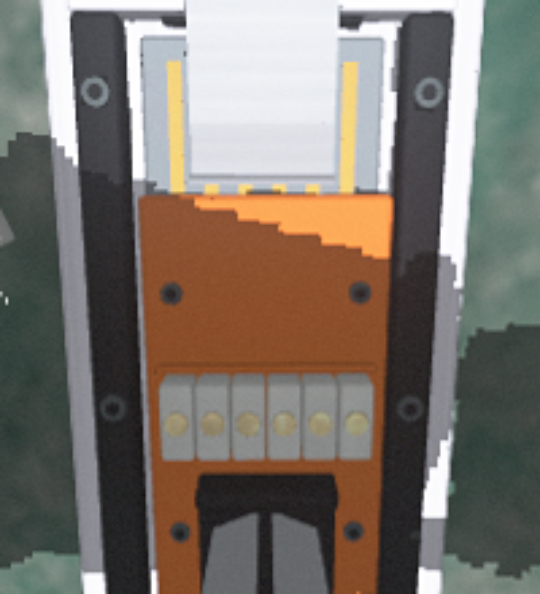

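The carrier is pressed down (its width fits a plate top at 23 mm) and moves with the tips. The nose edge is at crop row 195 and the spring toe at about 178, a few mm ahead. I'll keep pushing.

step_arm(series="0.1 0 0.03 0 1;0.2 0 0.05 0 1;0.3 0 0.05 0 1;0.4 0 0.05 0 1;0.5 0 0.05 0 1;0.6 0 0.05 0 1;0.7 0 0.05 0 1;0.8 0 0.05 0 1;0.9 0 0.05 0 1;1.0 0 0.05 0 1")

```text
t: 8.43
eef_pos: [512.9, -31.9, 8.3]
tool_rot: [[0.998, 0.069, -0.005], [0.069, -0.998, -0.002], [-0.005, 0.001, -1.0]]
contact_force: [-12.7, -1.4, 34.7]
opening: 0.006
grip_force: 17.5
```

step_arm(series="0.1 0 -0.04 0 1;0.2 0 -0.04 0 1;0.3 0 -0.04 0 1;0.4 0 -0.04 0 1")

```text
t: 8.77
eef_pos: [514.4, -31.5, 8.4]
tool_rot: [[0.998, 0.07, -0.009], [0.07, -0.998, -0.002], [-0.01, 0.001, -1.0]]
contact_force: [-16.2, -2.4, 35.0]
opening: 0.006
grip_force: 17.7
```

```bash
python3 -c "
from h import *
f=nose()"
```

```text
width 140 57.4
width 150 57.4
280 [595.5  -3. ] [503.5  -5.9]
288 [596.5  -7.8] [503.9 -11.5]
296 [589.8 -13. ] [529.7 -15.9]
304 [590.1 -17.9] [530.  -21.3]
312 [590.5 -22.8] [530.4 -26.7]
320 [590.2 -27.7] [530.8 -32.1]
328 [590.6 -32.7] [531.2 -37.5]
336 [590.9 -37.6] [531.6 -42.9]
344 [591.9 -42.4] [506.7 -50.7]
352 [599.2 -46.6] [507.1 -56.3]
[514.6 -31.5   8.3]
```

step_arm(series="0.1 0 -0.04 0 1;0.2 0 -0.04 0 1;0.3 0 -0.04 0 1;0.4 0 -0.04 0 1;0.5 0 -0.04 0 1;0.6 0 -0.04 0 1;0.7 0 -0.04 0 1;0.8 0 -0.04 0 1;0.9 0 -0.04 0 1;1.0 0 -0.04 0 1")

```text
t: 9.65
eef_pos: [521.4, -30.7, 8.4]
tool_rot: [[0.997, 0.07, -0.015], [0.07, -0.998, -0.001], [-0.015, 0.0, -1.0]]
contact_force: [-20.0, -3.1, 37.6]
opening: 0.003
grip_force: 25.0
```

```bash
python3 -c "
from h import *
f=nose()"
```

```text
width 140 56.7
width 150 57.3
280 [599.7  -2.3] [510.6  -5.1]
288 [600.7  -7.1] [511.  -10.7]
296 [589.1 -12.5] [533.9 -15.2]
304 [589.5 -17.5] [534.3 -20.6]
312 [589.8 -22.5] [534.7 -26. ]
320 [590.2 -27.4] [535.  -31.5]
328 [590.5 -32.4] [535.4 -36.9]
336 [590.9 -37.3] [535.8 -42.3]
344 [591.2 -42.3] [513.7 -49.9]
352 [603.4 -46. ] [514.1 -55.5]
[521.4 -30.7   8.4]
```

step_arm(series="0.1 0 -0.04 0 1;0.2 0 -0.08 0 1;0.3 0 -0.1 0 1;0.4 0 -0.1 0 1;0.5 0 -0.1 0 1")

```text
t: 10.12
eef_pos: [521.9, -30.5, 8.4]
tool_rot: [[0.997, 0.071, -0.024], [0.071, -0.997, -0.001], [-0.024, -0.0, -1.0]]
contact_force: [-24.9, -4.4, 38.2]
opening: 0.002
grip_force: 25.3
```

```bash
python3 -c "
from h import *
f=nose()" | tail -7
```

```text
312 [589.9 -22.2] [535.3 -25.8]
320 [590.2 -27.2] [535.7 -31.2]
328 [590.6 -32.1] [536.1 -36.6]
336 [590.9 -37.1] [536.5 -42.1]
344 [591.3 -42. ] [514.3 -49.7]
352 [603.5 -45.7] [514.7 -55.3]
[522.  -30.4   8.4]
```

Progress stalled at 25 N forward with 38 N down, which looks like friction from pressing too hard. I'll ease the down force.

step_arm(series="0 0 -0.06 0 1;0 0 -0.12 0 1;0 0 -0.18 0 1;0 0 -0.18 0 1")

```text
t: 10.5
eef_pos: [522.0, -30.4, 8.6]
tool_rot: [[0.997, 0.07, -0.024], [0.07, -0.998, -0.001], [-0.024, -0.0, -1.0]]
contact_force: [-20.9, -5.2, 24.5]
opening: 0.005
grip_force: 20.6
```

```bash
python3 -c "
from h import *
f=nose();print(r.get_obs()['contact_force'],r.get_obs()['moment']);cv2.imwrite('pics/w6.png',cv2.resize(f[30:240,230:410],None,fx=2.8,fy=2.8))" | tail -4
```

```text
344 [591.4 -42. ] [514.3 -49.7]
352 [604.2 -45.6] [514.7 -55.3]
[522.  -30.4   8.6]
[-20.5835523   -4.25759177  25.27177863] [-0.82642125  4.08937778 -0.12234784]
```

View pics/w6.png

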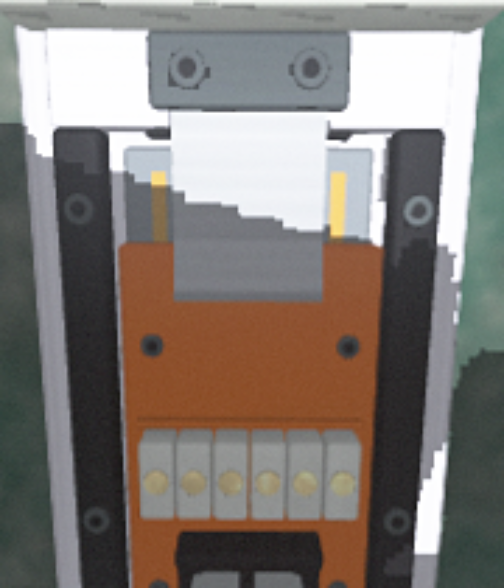

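The nose (row 240) is under the spring and past the toe (row 300), at the spring's lowest line, where it starts lifting the leaf. I'll push further with less down force and take off the sideways load.

step_arm(series="0.1 0.05 -0.03 0 1;0.2 0.1 -0.06 0 1;0.3 0.15 -0.08 0 1;0.4 0.15 -0.08 0 1;0.5 0.15 -0.08 0 1;0.6 0.15 -0.08 0 1")

```text
t: 11.05
eef_pos: [528.9, -30.2, 8.7]
tool_rot: [[0.997, 0.069, -0.022], [0.069, -0.998, 0.001], [-0.022, -0.003, -1.0]]
contact_force: [-14.2, 0.3, 13.7]
opening: 0.005
grip_force: 16.1
```

```bash
python3 -c "
from h import *
f=nose();print(r.get_obs()['contact_force'],r.get_obs()['moment'])" | tail -4
```

```text
344 [591.5 -42.6] [521.2 -49.5]
352 [611.  -45.5] [521.6 -55.1]
[530.8 -30.2   8.7]
[-12.5714394   -1.81049631  10.80592011] [-0.05425415  2.53977244  0.0884455 ]
```

It is moving freely and the leaf is riding on the plate. I'll push on to the stop.

step_arm(series="0.1 0 0.05 0 1;0.2 0 0.08 0 1;0.3 0 0.08 0 1;0.4 0 0.08 0 1;0.5 0 0.08 0 1;0.6 0 0.08 0 1;0.7 0 0.08 0 1;0.8 0 0.08 0 1")

```text
t: 11.77
eef_pos: [541.4, -30.1, 8.7]
tool_rot: [[0.998, 0.069, -0.014], [0.069, -0.998, 0.001], [-0.014, -0.001, -1.0]]
contact_force: [-12.8, -1.2, 16.9]
opening: 0.003
grip_force: 16.4
```

```bash
python3 -c "
from h import *
f=nose();print(r.get_obs()['contact_force'],r.get_obs()['moment'])" | tail -4
```

```text
344 [623.1 -40.6] [533.6 -49.3]
352 [623.4 -45.5] [534.  -54.9]
[541.9 -30.1   8.7]
[-11.15984526  -0.16415164  14.99774424] [-9.56992206e-02  2.33492518e+00 -8.35359210e-04]
```

step_arm(series="0.1 0 0 0 1;0.2 0 0 0 1;0.3 0 0 0 1;0.4 0 0 0 1;0.5 0 0 0 1;0.6 0 0 0 1;0.6 0 0 0 1")

```text
t: 12.4
eef_pos: [545.0, -29.9, 8.7]
tool_rot: [[0.997, 0.069, -0.019], [0.069, -0.998, 0.0], [-0.019, -0.001, -1.0]]
contact_force: [-17.3, -1.2, 19.5]
opening: 0.006
grip_force: 17.4
```

step_arm(series="0.1 0 0 0 1;0.2 0 0 0 1;0.3 0 0 0 1;0.4 0 0 0 1;0.4 0 0 0 1")

```text
t: 12.82
eef_pos: [544.9, -29.8, 8.6]
tool_rot: [[0.997, 0.07, -0.026], [0.07, -0.998, -0.0], [-0.026, -0.001, -1.0]]
contact_force: [-22.1, -3.2, 26.4]
opening: 0.004
grip_force: 20.3
```

The carrier is against the stop: the force rose with no motion, at the predicted position. I'll unload it and lift straight up.

step_arm(series="-0.3 0 -0.15 0 1;-0.6 0 -0.3 0 1;-0.8 0 -0.5 0 1;-0.9 0 -0.9 0 1;-1.0 0 -1.5 0 1;-1.1 0 -2.5 0 1;-1.2 0 -4.0 0 1;-1.2 0 -6 0 1;-1.2 0 -8 0 1;-1.2 0 -8 0 1")

```text
t: 13.65
eef_pos: [552.4, -31.4, 94.1]
tool_rot: [[0.998, 0.068, 0.013], [0.068, -0.998, -0.002], [0.012, 0.003, -1.0]]
contact_force: [1.2, -0.9, 1.0]
opening: 0.005
grip_force: 0.0
```

Run:
```python
from h import *
print(r.get_obs()['contact_force'],np.round(r.get_obs()['tool_rot'],3).tolist())
f=nose()
m=camera_model("wrist")
h=cv2.cvtColor(f,cv2.COLOR_BGR2HSV)
g=cv2.inRange(h,(45,120,60),(75,255,255));g[120:]=0;g[:,:310]=0;g[:,400:]=0
n,l,s,c=cv2.connectedComponentsWithStats(g);i=1+s[1:,4].argmax();print(s[i],c[i],onz(m,c[i],53.5))
cv2.imwrite("pics/w7.png",f[0:260,180:460])
```

```text
[ 1.19398165 -0.8758789   1.02709337] [[0.998, 0.068, 0.013], [0.068, -0.998, -0.002], [0.012, 0.003, -1.0]]
width 140 57.0
width 150 56.6
288 [6.23e+02 1.00e-01] [521.  -4.]
296 [623.5  -7.2] [520.4 -12.1]
304 [588.5 -16.3] [557.3 -18.1]
312 [589.  -23.9] [558.9 -25.8]
320 [589.5 -31.4] [558.4 -33.6]
328 [590.  -38.9] [559.9 -41.2]
336 [626.  -43.3] [523.1 -52.2]
344 [626.4 -50.6] [524.7 -60.1]
[551.  -31.2  92.1]
[332  54  27  31 631] [345.12678288  69.05546751] [667.07177991 -44.21975812  53.5       ]
```

View pics/w7.png

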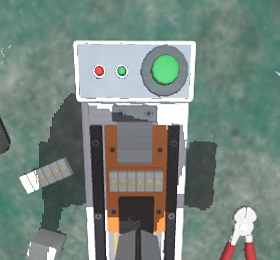

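The carrier is home: nose at x≈624.7 against the stop at about 624, plate level, and the leaf lying on it. The button is at crop (165,69), world (667,-44). I'll move above it.

step_arm(series="3 0.6 0 0 1;6 1.1 0 0 1;9 1.6 0 0 1;11 2 0 0 1;11.5 2.1 0 0 1;11.5 2.1 0 0 1;11.5 2.1 0 0 1;11.5 2.1 0 0 1")

```text
t: 14.37
eef_pos: [661.4, -43.4, 88.3]
tool_rot: [[0.998, 0.068, -0.002], [0.068, -0.998, 0.0], [-0.002, -0.0, -1.0]]
contact_force: [-0.2, 0.2, -0.1]
opening: 0.002
grip_force: 0.0
```

Run:
```python
from h import *
m=camera_model("wrist");f=grab_frame("wrist");o=r.get_obs();print(o["eef_pos"],o["contact_force"])
h=cv2.cvtColor(f,cv2.COLOR_BGR2HSV)
g=cv2.inRange(h,(45,120,60),(75,255,255));g[:,:290]=0;g[:,350:]=0;g[:120]=0
n,l,s,c=cv2.connectedComponentsWithStats(g);i=1+s[1:,4].argmax();x,y,w,hh,_=s[i];print(s[i])
print(np.round([onz(m,p,53.5) for p in ((x,y+hh/2),(x+w,y+hh/2),(x+w/2,y),(x+w/2,y+hh))],1))
```

```text
[661.54938887 -43.44023631  88.57225831] [ 0.10076051 -0.17734069  0.36484399]
[308 192  25  25 459]
[[669.5 -34.8  53.5]
 [671.  -55.9  53.5]
 [681.2 -44.6  53.5]
 [659.  -46.1  53.5]]
```

step_arm(series="0.64 0.19 1 0 1;0.64 0.19 2 0 1;0.64 0.19 3 0 1;0.64 0.19 4 0 1;0.64 0.19 4.6 0 1;0.64 0.19 5.0 0 1;0.64 0.19 5.2 0 1;0.64 0.19 5.2 0 1")

```text
t: 15.08
eef_pos: [669.4, -45.2, 36.0]
tool_rot: [[0.998, 0.068, -0.001], [0.068, -0.998, 0.0], [-0.001, -0.0, -1.0]]
contact_force: [0.1, -0.7, -0.4]
opening: 0.003
grip_force: 0.0
```

step_arm(series="0 0 0.1 0 1;0 0 0.2 0 1;0 0 0.3 0 1;0 0 0.4 0 1;0 0 0.5 0 1;0 0 0.6 0 1;0 0 0.6 0 1")

```text
t: 15.67
eef_pos: [670.0, -45.3, 31.0]
tool_rot: [[0.998, 0.068, 0.001], [0.068, -0.998, -0.0], [0.001, 0.0, -1.0]]
contact_force: [0.6, 0.1, 3.2]
opening: 0.003
grip_force: 1.5
```

step_arm(series="0 0 0.1 0 1;0 0 0.2 0 1;0 0 0.3 0 1;0 0 0.4 0 1;0 0 0.5 0 1;0 0 0.5 0 1;0 0 0.5 0 1")

```text
t: 16.25
eef_pos: [670.1, -45.3, 28.2]
tool_rot: [[0.998, 0.068, 0.002], [0.068, -0.998, -0.0], [0.002, 0.001, -1.0]]
contact_force: [-2.6, 1.0, 13.8]
opening: 0.007
grip_force: 6.9
```

The button bottomed at 13.8 N. I'll hold briefly, then retract clear.

step_arm(series="0 0 0.05 0 1;0 0 0.05 0 1;0 0 -0.5 0 1;0 0 -1.5 0 1;0 0 -3 0 1;0 0 -6 0 1;0 0 -9 0 1;0 0 -12 0 1;0 0 -12 0 1;0 0 -12 0 1")

```text
t: 17.08
eef_pos: [670.8, -45.4, 147.5]
tool_rot: [[0.998, 0.068, 0.004], [0.068, -0.998, -0.001], [0.004, 0.001, -1.0]]
contact_force: [-0.6, -0.1, -0.6]
opening: 0.004
grip_force: 0.0
```

step_arm(series="-3 0 0 0 1;-6 0 0 0 1;-8 0 0 0 1;-8 0 0 0 1;-8 0 0 0 1;-8 0 0 0 1")

```text
t: 17.58
eef_pos: [590.3, -50.6, 144.7]
tool_rot: [[0.998, 0.068, -0.0], [0.068, -0.998, 0.0], [-0.0, -0.0, -1.0]]
contact_force: [0.4, 0.4, -0.1]
opening: 0.0
grip_force: 0.0
```

Run:
```python
from h import *
m=camera_model("wrist");f=grab_frame("wrist");o=r.get_obs();print(o["eef_pos"],o["contact_force"])
h=cv2.cvtColor(f,cv2.COLOR_BGR2HSV)
g=cv2.inRange(h,(5,130,60),(22,255,255));g[:,:270]=0;g[:,370:]=0;g[230:]=0
ys,xs=np.nonzero(cv2.morphologyEx(g,cv2.MORPH_OPEN,np.ones((3,3))));print(xs.min(),xs.max(),ys.min(),ys.max())
for x in (xs.min()+3,xs.max()-3): print(onz(m,(x,ys[xs==x].min()),23))
for y in range(ys.min()+4,ys.max(),8):
    v=xs[ys==y];print(y,np.round(np.linalg.norm(onz(m,(v.min(),y),23)-onz(m,(v.max()+1,y),23)),1))
```

```text
[590.73948446 -50.67286755 144.84615512] [ 0.28625091  1.0006599  -0.22336755]
272 322 157 229
[623.36746663  -1.21488596  23.        ]
[626.70119646 -49.74128899  23.        ]
161 56.6
169 57.1
177 56.4
185 56.9
193 57.3
201 3.5
209 3.5
217 57.6
225 56.9
```

```bash
python3 -c "
from h import *
print(r.sign_off())"
```

```text
the job is handed in; nothing more can be done
None
```

The job is handed in; the hand-in call returned no verdict. The carrier measured home and down under the leaf spring, the test button was pressed to its stop and let go (its return wasn't measured), and the arm ended clear at about 18 s of the 45 s allowed.

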